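# Switch on the soldering corner: light, air, then heat

## Robot

A 7-joint arm with a two-finger parallel gripper is mounted at the origin on the work surface. World frame = base frame: x ahead of the robot, y to its left, z up, the work surface at z = 0. Lengths are in m, angles in degrees, forces in N, time in s.
With the tool pointing down it reaches from about 0.425 to 0.875 m from the base axis. Payload 4.7 kg.
Tool frame: the origin (TCP) lies on the mounting face of the last link; the fingertips stand 182 mm ahead of it and the grasp point (between the pads) lies 164 mm ahead of it; z points along the fingers, y is the line along which they close (so a half turn about z gives the same grasp; the last joint's range is limited). The gripper opens to 87 mm and grips with 3 to 60 N. Pads are 19 mm wide; open, the fingers measure 117 mm over their backs; the gripper's body (75 mm by 190 mm) begins 51 mm behind the grasp point.
Start: joints at [-74.88, 18.392, -4.016, 83.108, 1.295, 78.541, -3.26], TCP at [0.161, 0.63, 0.405] pointing down, gripper open.
Joint ranges: [-163.93, 163.93], [-17.29, 119.83], [-79.2, 71.16], [3.27, 140.29], [-89.18, 269.18], [5.43, 117.66], [-154.24, 154.24]. Speed limits (degrees/s): [147.25, 147.25, 180, 180, 180, 180, 180].

## Interface

Orientations are given as [roll, pitch, yaw] about the fixed x, y, z axes, in that order (R = Rz(yaw) Ry(pitch) Rx(roll)).
In Python, from cell import env gives the robot as it stands.
- The arm moves only by the tool servo_tool, never from a script. Its argument "plan" is a list of rows, each an object with "xyz": the shift along the tool's x, y, z in cm, a list of three; "twist": the turn, a rotation vector about the tool's x, y, z in degrees, a list of three; "jaw": the closure, from 0 (fully open) to 1 (shut). In form: [{"xyz": [x, y, z], "twist": [wx, wy, wz], "jaw": jaw}, ...]. A call has 1 to 10 rows; each row is the pose to reach, as a shift and turn from the pose commanded when the call began, along the tool's axes at that moment; what a row does not reach only later rows make up. A row lasts 1/12 s, in which the tool goes at most 41.7 mm and 7.16 degrees, less where a joint would pass 70% of its speed; a pose out of reach is approached as far as the arm can. A call with a gripper value outside its range is refused whole. The fingers move at their own pace and stop on an object; "newtons" is the grip in N (left out, the last holds). Time passes only in rows, so rows that repeat a pose let the fingers close. It gives the time, the measured TCP pose, the force, the opening and the grip force at its end, in the units of the state.
- env.get_obs(): the state, without advancing time (a new reading comes with each control period).
- env.read_camera(name): name is "scene" or "top" or "wrist"; returns a dict with "img" (420x560x3 uint8, red, green, blue), "camera_matrix" (3x3 intrinsics, pixels), "R" (3x3) and "t" (3): a world point X has camera coordinates R X + t. Camera axes: x right, y down, z forward; pixel columns grow to the right and rows downward; lengths in m; the calibration is good to about 2 mm. A picture is of the moment at which its call begins. There is no depth.
- env.sign_off(): hands the job in; it is judged then, once.
The state is a dict: "time_s": time; "qpos": joint angles; "joint_velocities": joint speeds; "effort": joint torques, N m; "tool_pos": TCP position; "tool_rot": TCP orientation; "force": force on the tool from outside, world axes, zero at the start; "wrist_torque": the same for the moment, N m; "grip_width": finger opening in m; "grasp_force": force on a finger pad.
Only numpy, scipy, OpenCV 4.12 (cv2) and the standard library are available. Lean on these libraries where they do the work, as an engineer would, in place of code of your own. Each camera call takes 0.05 s, during which the arm holds its last target. There are 200 camera calls.

## Task

Get the bench ready for soldering the leaded panel: with a fingertip, switch on the light box first, then the fume extractor, and the soldering station only after that, pressing the raised half of each rocker, or the extractor's push button, lightly until it is fully down. Nothing is to be picked up or shoved: the three appliances, the station's temperature dial and the glass and tools lying about all stay just as they are.

Things in the scene. Friction and masses are not known exactly. Their poses are not given: they have to be found in the camera images.
- light_box: Flat aluminium light box, 280 (x) by 360 (y) by 45 mm high, fixed to the bench; origin at the centre of its underside. White opal top, with a bare 50 mm control strip along its -x edge (nearest the robot); the rocker sits on the strip towards its +y end.
- light_switch_press (a point): Where to press the light box's black rocker (32 by 24 mm, in a 38 by 30 mm surround 2 mm high): a point on top of its raised half, 11 mm from the rocker's middle, 54 mm above the bench when off, 50 mm when on; it moves with the rocker. The point's own x axis points from the rocker's middle to its raised half, along the light box's +y (along the strip, away from the strip's middle).
- light_switch (a joint): Light box rocker, rad: 0 = off (start), 0.36 = fully pressed; on above 0.20. Shallow V of two flat 16 mm halves: one, marked with a short white line, stands raised, its edge 5.6 mm above the level half; pressing it down until level tips the switch on. No spring: it stays where left. Takes about 2 N at 14 mm from the middle, 3.5 N at 8 mm. Once down, its seat yields 1 mm per 4 N.
- extractor: Bench fume extractor: upright white box 130 (x) by 180 (y) by 200 mm high, standing loose (1.8 kg) on rubber feet, with a square grey grille on its -x face; origin at the centre of its underside. It may stand left or right of the robot.
- extractor_switch_top (a point): Centre of the top of the extractor's round grey latching push button (25 mm across, in a black surround 35 mm across and 3 mm high), in the middle of the extractor's top: 213 mm above the bench when off. It is pressed straight down 6 mm and stays down, 4 mm above its surround; about 2.5 N moves it.
- extractor_switch (a joint): Extractor push button, m: 0 = out, off (start), 0.006 = fully down; counts as on above 0.004. Once it is down, its seat yields about 1 mm per 4 N.
- station: Soldering station, loose (2.4 kg), left or right of the robot; origin under the centre of its 170 (x) by 210 (y) mm footprint. Case 140 mm wide on the -y side; control panel sloping from 75 mm high in front (-x) to 105 mm at the back: rocker towards +y, dial towards -y, display behind. Iron holder on the +y side: handle up to 150 mm high, 75 mm from the rocker's middle.
- station_switch_press (a point): Where to press the station's black rocker (same kind and size as the light box's): a point on top of its raised half, 11 mm from the rocker's middle, about 97 mm above the bench when off, 93 mm when on; it moves with the rocker. The point's own x axis points to the raised half, towards the station's back (+x); the panel rises 0.175 rad that way. Pressing straight down works.
- station_switch (a joint): Station rocker, rad: 0 = off (start), 0.36 = fully pressed; on above 0.20. Shallow V of two flat 16 mm halves: one, marked with a short white line, stands raised, its edge 5.6 mm above the level half; pressing it down until level tips the switch on. No spring: it stays where left. Takes about 2 N at 14 mm from the middle, 3.5 N at 8 mm. Once down, its seat yields 1 mm per 4 N.
- dial_mark (a point): Pointer mark near the rim of the station's round temperature dial (28 mm across, 14 mm high, its middle 66 mm to the -y side of the middle of the rocker), which turns easily and is to be left as set.
- panel: Leaded panel of square amber and clear panes, 180 by 250 by 6 mm, lying on the light box's opal top; origin at the centre of its underside.
- lathekin: Wooden lathekin (lead-opening stick), about 160 by 22 by 8 mm, lying along the light box's control strip on the -y side of the rocker; origin at the centre of its underside.
- flux_bottle: White flux bottle with a black cap, 44 mm across, 115 mm high, standing between the appliances; origin at the centre of its underside.
- solder_reel: Reel of solder, 62 mm across, 46 mm high, standing between the appliances; origin at the centre of its underside.
- pliers: Grozing pliers with black grips, 150 by 53 by 15 mm, lying on the bench in front of the robot; origin near their middle, on the bench.
- nail_tin: Round tin, 68 mm across, 65 mm high, left of the light box; origin at the centre of its underside.
- glass_stack: Stack of 100 by 100 mm glass samples, 20 mm high, right of the light box; origin at the centre of its underside.
- hammer: Hammer with a wooden handle, 250 mm long, lying on the bench at the far right; origin under the middle of its length.
Mind the look-alikes: they are no part of the job. Leave any pink look-alike of the extractor alone.

How it is judged (in metres and radians):
On the way, in this order (a step that is already met when the one before it is completed fails the run):
1. the light box is switched on by the fingers, the other two still off (contact force between the fingers and light_box above 0.2 N and value of joint light_switch above 0.2 rad and value of joint extractor_switch below 0.004 m and value of joint station_switch below 0.2 rad), for 0.02 s.
2. the fume extractor is switched on by the fingers, the station still off (contact force between the fingers and extractor above 0.2 N and value of joint light_switch above 0.2 rad and value of joint extractor_switch above 0.004 m and value of joint station_switch below 0.2 rad), for 0.02 s.
3. the soldering station is switched on by the fingers (contact force between the fingers and station above 0.2 N and value of joint each of light_switch, station_switch above 0.2 rad and value of joint extractor_switch above 0.004 m), for 0.02 s.
At the end, for the whole second after the job is handed in: All three switches are on (rockers past 0.20 of 0.36 rad, push button past 4 of 6 mm); extractor and station upright, at rest and within 12 mm of where they stood, the dial's mark within 12 mm, and every other thing within 15 mm of where it lay (value of joint each of light_switch, station_switch above 0.2 rad and value of joint extractor_switch above 0.004 m and distance of each of extractor, station, dial_mark from where it was at the start of the episode below 0.012 m and angle between each of extractor, station's own z axis and vertical below 0.05 rad and linear speed of each of extractor, station below 0.02 m/s and distance of each of panel, lathekin, flux_bottle, solder_reel, pliers, nail_tin, glass_stack, hammer from where it was at the start of the episode below 0.015 m); the robot touches nothing.
It fails at once if the extractor is switched on before the light box (value of joint extractor_switch above 0.004 m and value of joint light_switch below 0.2 rad).
It fails at once if the soldering station is switched on before the extractor (value of joint station_switch above 0.2 rad and value of joint extractor_switch below 0.004 m).
It fails at once if an appliance is pressed with more than 25 N (contact force between the fingers and light_box above 25 N or contact force between the fingers and extractor above 25 N or contact force between the fingers and station above 25 N).
It fails at once if an appliance is shoved or lifted by 12 mm or tipped, or the dial turned (its mark moves 12 mm) (distance of any of dial_mark, extractor, station from where it was at the start of the episode above 0.012 m or angle between any of extractor, station's own z axis and vertical above 0.1 rad).
It fails at once if a bystander is moved or lifted by more than 15 mm (distance of any of panel, lathekin, flux_bottle, solder_reel, pliers, nail_tin, glass_stack, hammer from where it was at the start of the episode above 0.015 m).
It also fails if it takes over 54 s, if anything falls off the work surface, if the arm or the gripper's body presses on something with over 40 N, if the wrist force passes 120 N, or if a joint passes its speed limit or range.

## Working session

There is one attempt and no reset: what is moved stays moved. The work goes in short steps, Python scripts to look and compute and a tool call to move; the robot and the scene stay as the last step left them, time stands still between calls to the robot, and variables do not carry over. Pictures are saved under pics/ and viewed, at most 10 in all, crops included, and the job is handed in when it is done.

Besides the shell and the picture viewer there is one more tool, called after "Emit:" as name(argument=value, ...), one argument or row to a line, values as JSON. servo_tool: Moves the arm, as the interface text tells. Its arguments: {"type":"object","properties":{"plan":{"type":"array","items":{"type":"object","properties":{"xyz":{"type":"array","items":{"type":"number"}},"twist":{"type":"array","items":{"type":"number"}},"jaw":{"type":"number"}}}},"newtons":{"type":"number"}},"required":["plan"]}

```bash
mkdir -p pics
python3 - <<'E'
from cell import env
import cv2
for n in("scene","top"):
    c=env.read_camera(n); cv2.imwrite(f"pics/{n}0.png",c["img"][:,:,::-1]); print(n,c["camera_matrix"].tolist(),c["R"].tolist(),c["t"].tolist())
o=env.get_obs();print(o["time_s"],o["tool_pos"],o["tool_rot"],o["force"],o["grip_width"])
E
```

```text
scene [[541.6672903423854, 0.0, 283.6018311861466], [0.0, 541.6672903423854, 209.15747500123518], [0.0, 0.0, 1.0]] [[0.3590462282096874, 0.9331002791913255, -0.02024042937952483], [0.5156261203054839, -0.21639015170660056, -0.8290386036265797], [-0.7779559820883902, 0.2872266895980679, -0.5588249446073642]] [-0.09176649391517783, -0.13885507855657517, 2.320829186059999]
top [[406.0182688829867, 0.0, 277.879621201388], [0.0, 406.0182688829867, 207.66826314234683], [0.0, 0.0, 1.0]] [[0.02081344314393587, -0.999640720209305, 0.0168887857442798], [-0.9812071076316049, -0.023665017681638874, -0.1915008586700024], [0.19183172969484133, -0.012585604377611675, -0.9813471302473633]] [-0.09113033177966362, 0.5193131692203569, 1.2349654144908688]
0.1 [0.16063417 0.62964945 0.40376153] [-1.79900945e+02  3.91742653e-03  1.65692579e+02] [-0.05882253  0.13761298 -0.6444047 ] 0.08694601574019954
```

View pics/scene0.png

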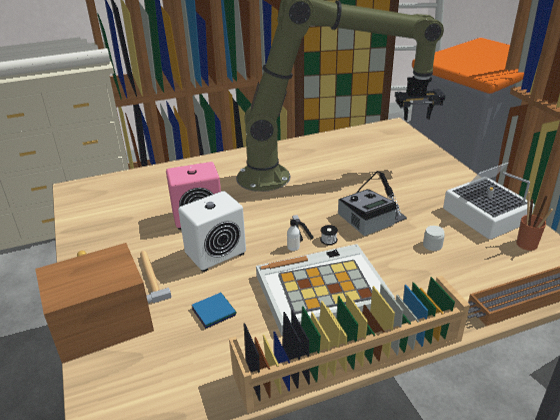

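View pics/top0.png

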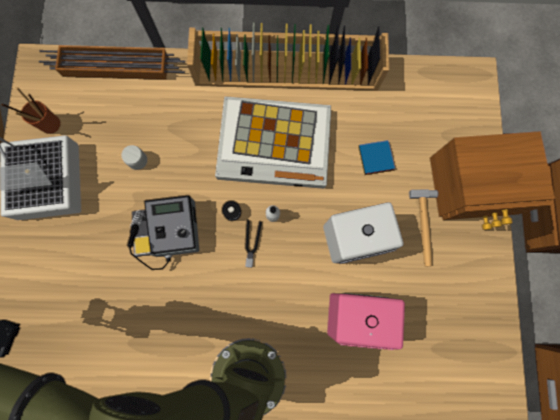

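The top view shows the light box rocker near (247,171), the white extractor's button near (368,230), the station rocker near (160,232) and its dial near (182,233). The pink look-alike is at (372,321). Next I'll enlarge these areas.

Run:
```python
import cv2,numpy as np
i=cv2.imread("pics/top0.png"); s=cv2.imread("pics/scene0.png")
f=lambda im,x,y:cv2.resize(im[y:y+60,x:x+80],(400,300),interpolation=cv2.INTER_CUBIC)
cv2.imwrite("pics/c1.png",np.vstack([np.hstack([f(i,210,145),f(i,325,200)]),np.hstack([f(i,125,195),f(s,335,180)])]))
```

```text
(no output)
```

View pics/c1.png

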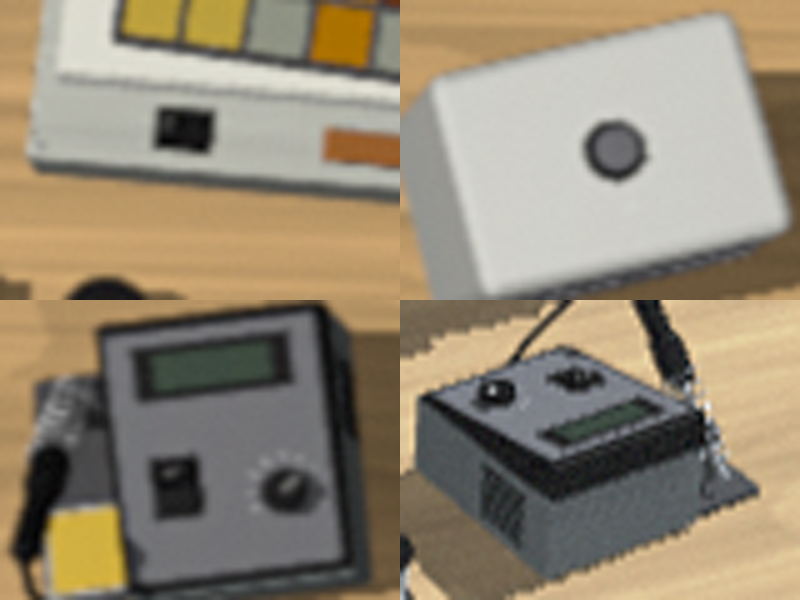

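```bash
cat > h.py <<'E'
import numpy as np
from cell import env
def ray(c,uv,z):
    d=c["R"].T@np.linalg.inv(c["camera_matrix"])@[uv[0],uv[1],1]; o=-c["R"].T@c["t"]
    return o+d*(z-o[2])/d[2]
def proj(c,X):
    p=c["camera_matrix"]@(c["R"]@np.array(X)+c["t"]); return p[:2]/p[2]
def pose():
    from scipy.spatial.transform import Rotation as R
    o=env.get_obs(); r=R.from_euler("xyz",o["tool_rot"],degrees=True).as_matrix()
    return np.array(o["tool_pos"]),r,o
E
python3 - <<'E'
from h import *
c=env.read_camera("top")
P=dict(light=((247,171),.049),lbA=((216,177.5),.045),lbB=((328,186),.045),ext=((368.4,230),.213),stn=((160.6,232.4),.094),dial=((182.2,233),.1),stA=((151,252),.075),stB=((196,247),.075),bottle=((273,212),.11),reel=((232,211),.046),handle=((137,217),.12),handleTop=((131,240),.15))
for k,(p,z) in P.items(): print(k,ray(c,p,z).round(4))
E
```

```text
light [0.6397 0.0226 0.049 ]
lbA [0.6166 0.1218 0.045 ]
lbB [ 0.5974 -0.2395  0.045 ]
ext [ 0.4332 -0.3268  0.213 ]
stn [0.4285 0.2723 0.094 ]
dial [0.4274 0.2061 0.1   ]
stA [0.3706 0.3019 0.075 ]
stB [0.3888 0.1671 0.075 ]
bottle [ 0.496  -0.0643  0.11  ]
reel [0.5079 0.0656 0.046 ]
handle [0.4695 0.3382 0.12  ]
handleTop [0.3977 0.3394 0.15  ]
```

Emit:
servo_tool(
  plan=[
    {"xyz": [-61.1,-45.6,0],"twist": [0,0,78.7],"jaw": 1},
    {"xyz": [-61.1,-45.6,0],"twist": [0,0,78.7],"jaw": 1},
    {"xyz": [-61.1,-45.6,0],"twist": [0,0,78.7],"jaw": 1},
    {"xyz": [-61.1,-45.6,0],"twist": [0,0,78.7],"jaw": 1},
    {"xyz": [-61.1,-45.6,0],"twist": [0,0,78.7],"jaw": 1},
    {"xyz": [-61.1,-45.6,0],"twist": [0,0,78.7],"jaw": 1},
    {"xyz": [-61.1,-45.6,0],"twist": [0,0,78.7],"jaw": 1},
    {"xyz": [-61.1,-45.6,0],"twist": [0,0,78.7],"jaw": 1},
    {"xyz": [-61.1,-45.6,0],"twist": [0,0,78.7],"jaw": 1},
    {"xyz": [-61.1,-45.6,0],"twist": [0,0,78.7],"jaw": 1},
  ],
)

```text
time_s: 0.98
tool_pos: [0.4234, 0.3039, 0.4048]
tool_rot: [-180.0, -0.0, 93.7]
force: [0.7, 0.9, 0.0]
grip_width: 0.0283
grasp_force: 0.0
```

```bash
cat >> h.py <<'E'
def go(x,y,z,yaw):
    p,r,o=pose(); s=r.T@(np.array([x,y,z])-p)*100
    print("from",p.round(4),o["tool_rot"].round(2),"shift cm",s.round(2),"twist z",round(float((o["tool_rot"][2]-yaw+180)%360-180),2),"F",o["force"].round(2),"t",o["time_s"])
E
python3 - <<'E'
from h import *
import cv2
c=env.read_camera("wrist");cv2.imwrite("pics/w0.png",c["img"][:,:,::-1]);np.savez("w0.npz",**{k:c[k] for k in("camera_matrix","R","t")})
go(.6404,.0366,.33,87)
E
```

```text
from [0.4295 0.2956 0.405 ] [179.77   0.26  92.67] shift cm [-26.82  19.83   7.7 ] twist z 5.67 F [ 5.54 -6.8   0.5 ] t 1.0333
```

View pics/w0.png

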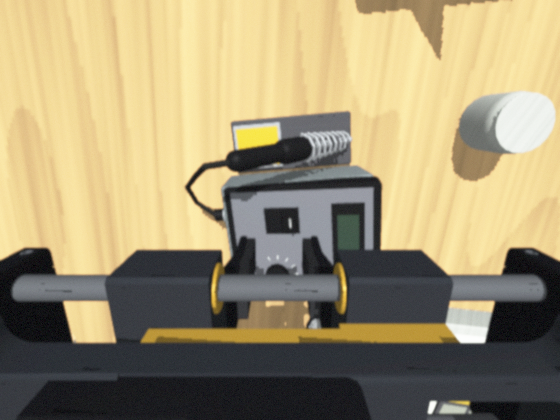

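The wrist view shows the station rocker at about (282,221), with its white line at (291,223) on the display side (+x). The iron's handle and cable lie beyond it on +y. I'll carry on to a hover above the light box.

Emit:
servo_tool(
  plan=[
    {"xyz": [-26.8,19.8,3],"twist": [0,0,5.7],"jaw": 1},
    {"xyz": [-26.8,19.8,3],"twist": [0,0,5.7],"jaw": 1},
    {"xyz": [-26.8,19.8,5],"twist": [0,0,5.7],"jaw": 1},
    {"xyz": [-26.8,19.8,7.7],"twist": [0,0,5.7],"jaw": 1},
    {"xyz": [-26.8,19.8,7.7],"twist": [0,0,5.7],"jaw": 1},
    {"xyz": [-26.8,19.8,7.7],"twist": [0,0,5.7],"jaw": 1},
    {"xyz": [-26.8,19.8,7.7],"twist": [0,0,5.7],"jaw": 1},
    {"xyz": [-26.8,19.8,7.7],"twist": [0,0,5.7],"jaw": 1},
    {"xyz": [-26.8,19.8,7.7],"twist": [0,0,5.7],"jaw": 1},
    {"xyz": [-26.8,19.8,7.7],"twist": [0,0,5.7],"jaw": 1},
  ],
)

```text
time_s: 1.87
tool_pos: [0.64, 0.0483, 0.3258]
tool_rot: [-179.9, 0.2, 88.0]
force: [-0.8, 0.5, -0.1]
grip_width: 0.0003
grasp_force: 0.0
```

Run:
```python
from h import *
import cv2
class D(dict):pass
w=np.load("w0.npz"); w={k:w[k] for k in w}
print("stn wrist",ray(w,(282,221),.094).round(4))
c=env.read_camera("wrist");c=env.read_camera("wrist");cv2.imwrite("pics/w1.png",c["img"][:,:,::-1]);np.savez("w1.npz",**{k:c[k] for k in("camera_matrix","R","t")})
go(.6404,.0366,.33,87)
p,r,o=pose(); print("tip px",proj(c,p+r@[0,0,.182]),"aim",proj(c,[.6404,.0366,.054]),o["grip_width"])
```

```text
stn wrist [0.4286 0.2792 0.094 ]
from [0.639  0.0532 0.3272] [-1.7992e+02 -3.0000e-02  8.8370e+01] shift cm [-1.65  0.19 -0.28] twist z 1.37 F [0.37 0.06 0.19] t 1.9667
tip px [278.28476717 251.30133528] aim [280.97387524 223.98999301] 0.0003394230146358877
```

View pics/w1.png

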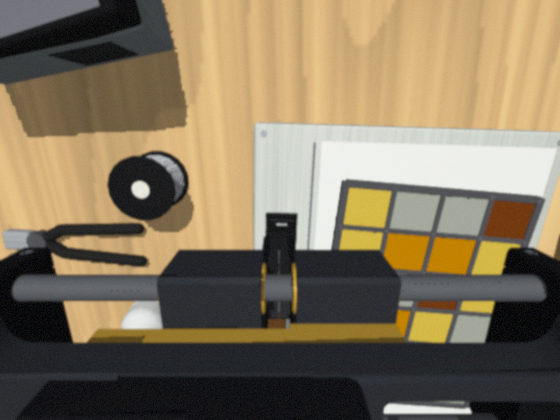

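The rocker's +y end is visible ahead of the fingers. The surround edge is at (281,213) and the white line at (281,223), close to my projected aim.

Run:
```python
from h import *
w=np.load("w1.npz"); w={k:w[k] for k in w}
print("edge",ray(w,(281.5,213.5),.047).round(4),"line",ray(w,(281.5,223),.054).round(4), ray(w,(265,216),.047),ray(w,(298,216),.047))
```

```text
edge [0.6412 0.0444 0.047 ] line [0.6409 0.0376 0.054 ] [0.62558404 0.04244937 0.047     ] [0.65660681 0.04147843 0.047     ]
```

Emit:
servo_tool(
  plan=[
    {"xyz": [-1.5,0.2,0],"twist": [0,0,1.4],"jaw": 1},
    {"xyz": [-1.5,0.2,3],"twist": [0,0,1.4],"jaw": 1},
    {"xyz": [-1.5,0.2,6],"twist": [0,0,1.4],"jaw": 1},
    {"xyz": [-1.5,0.2,8],"twist": [0,0,1.4],"jaw": 1},
    {"xyz": [-1.5,0.2,8.2],"twist": [0,0,1.4],"jaw": 1},
    {"xyz": [-1.5,0.2,8.2],"twist": [0,0,1.4],"jaw": 1},
    {"xyz": [-1.5,0.2,8.2],"twist": [0,0,1.4],"jaw": 1},
  ],
)

```text
time_s: 2.55
tool_pos: [0.6412, 0.038, 0.2476]
tool_rot: [179.9, -0.0, 87.0]
force: [0.0, 0.2, 0.3]
grip_width: 0.0009
grasp_force: 0.0
```

Emit:
servo_tool(
  plan=[
    {"xyz": [0,0,0.4],"twist": [0,0,0],"jaw": 1},
    {"xyz": [0,0,0.7],"twist": [0,0,0],"jaw": 1},
    {"xyz": [0,0,0.9],"twist": [0,0,0],"jaw": 1},
    {"xyz": [0,0,1.0],"twist": [0,0,0],"jaw": 1},
    {"xyz": [0,0,1.1],"twist": [0,0,0],"jaw": 1},
    {"xyz": [0,0,1.2],"twist": [0,0,0],"jaw": 1},
    {"xyz": [0,0,1.2],"twist": [0,0,0],"jaw": 1},
  ],
)

```text
time_s: 3.13
tool_pos: [0.641, 0.0379, 0.234]
tool_rot: [180.0, -0.0, 87.0]
force: [0.1, 1.4, 1.7]
grip_width: 0.0008
grasp_force: 1.0
```

Emit:
servo_tool(
  plan=[
    {"xyz": [0,0,0.1],"twist": [0,0,0],"jaw": 1},
    {"xyz": [0,0,0.2],"twist": [0,0,0],"jaw": 1},
    {"xyz": [0,0,0.25],"twist": [0,0,0],"jaw": 1},
    {"xyz": [0,0,0.25],"twist": [0,0,0],"jaw": 1},
    {"xyz": [0,0,0.25],"twist": [0,0,0],"jaw": 1},
  ],
)

```text
time_s: 3.55
tool_pos: [0.6409, 0.0376, 0.2315]
tool_rot: [180.0, -0.0, 87.0]
force: [0.5, 1.6, 3.4]
grip_width: 0.0009
grasp_force: 1.9
```

Emit:
servo_tool(
  plan=[
    {"xyz": [0,0,0.05],"twist": [0,0,0],"jaw": 1},
    {"xyz": [0,0,0.1],"twist": [0,0,0],"jaw": 1},
    {"xyz": [0,0,0.1],"twist": [0,0,0],"jaw": 1},
    {"xyz": [0,0,0.1],"twist": [0,0,0],"jaw": 1},
  ],
)

```text
time_s: 3.88
tool_pos: [0.6409, 0.0376, 0.2309]
tool_rot: [180.0, -0.0, 87.0]
force: [-0.5, 1.4, 6.6]
grip_width: 0.0005
grasp_force: 3.1
```

Emit:
servo_tool(
  plan=[
    {"xyz": [0,0,-4],"twist": [0,0,0],"jaw": 1},
    {"xyz": [0,0,-8],"twist": [0,0,0],"jaw": 1},
    {"xyz": [0,0,-12],"twist": [0,0,0],"jaw": 1},
    {"xyz": [-3,-1.5,-15],"twist": [0,0,5],"jaw": 1},
    {"xyz": [-6,-3,-18],"twist": [0,0,10],"jaw": 1},
    {"xyz": [-37.5,-18.9,-22],"twist": [0,0,27],"jaw": 1},
    {"xyz": [-37.5,-18.9,-22],"twist": [0,0,27],"jaw": 1},
    {"xyz": [-37.5,-18.9,-22],"twist": [0,0,27],"jaw": 1},
    {"xyz": [-37.5,-18.9,-22],"twist": [0,0,27],"jaw": 1},
    {"xyz": [-37.5,-18.9,-22],"twist": [0,0,27],"jaw": 1},
  ],
)

```text
time_s: 4.72
tool_pos: [0.5053, -0.198, 0.4307]
tool_rot: [-179.9, 0.1, 59.9]
force: [0.8, -0.9, -0.5]
grip_width: 0.0005
grasp_force: 0.0
```

Run:
```python
from h import *
import cv2
c=env.read_camera("top");i=c["img"][:,:,::-1]
w=env.read_camera("wrist")["img"][:,:,::-1]
f=lambda im,x,y,a,b:cv2.resize(im[y:y+b,x:x+a],(400,300),interpolation=cv2.INTER_CUBIC)
cv2.imwrite("pics/c2.png",np.hstack([f(i,225,155,40,30),f(w,0,0,560,420)]))
go(.4332,-.3268,.42,60)
```

```text
from [ 0.5024 -0.2047  0.4322] [1.7995e+02 1.6000e-01 5.9190e+01] shift cm [-14.03   0.32   1.26] twist z -0.81 F [-0.18 -0.25  0.43] t 4.8167
```

View pics/c2.png

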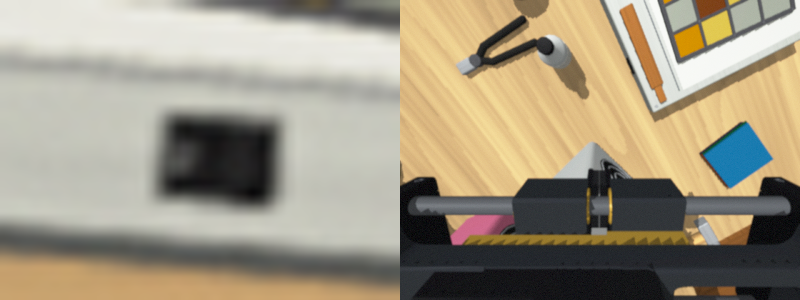

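The light box rocker looks level, though the crop is too coarse to prove it. The force rise says it is seated. The white extractor lies ahead under the gripper, so I'll go above its button.

Emit:
servo_tool(
  plan=[
    {"xyz": [-14.0,0.3,0],"twist": [0,0,0],"jaw": 1},
    {"xyz": [-14.0,0.3,0],"twist": [0,0,0],"jaw": 1},
    {"xyz": [-14.0,0.3,0.5],"twist": [0,0,0],"jaw": 1},
    {"xyz": [-14.0,0.3,1.2],"twist": [0,0,0],"jaw": 1},
    {"xyz": [-14.0,0.3,1.8],"twist": [0,0,0],"jaw": 1},
    {"xyz": [-14.0,0.3,1.8],"twist": [0,0,0],"jaw": 1},
    {"xyz": [-14.0,0.3,1.8],"twist": [0,0,0],"jaw": 1},
  ],
)

```text
time_s: 5.4
tool_pos: [0.4403, -0.3174, 0.4125]
tool_rot: [-179.9, -0.0, 60.0]
force: [0.8, 0.7, 0.9]
grip_width: 0.0002
grasp_force: 0.0
```

Run:
```python
from h import *
import cv2
w=env.read_camera("wrist");t=env.read_camera("top")
f=lambda im,x,y,a,b:cv2.resize(im[y:y+b,x:x+a],(400,300),interpolation=cv2.INTER_CUBIC)
s=env.read_camera("scene")
cv2.imwrite("pics/c3.png",np.hstack([f(s["img"][:,:,::-1],170,160,80,60),f(w["img"][:,:,::-1],180,150,200,150)]))
go(.4332,-.3268,.40,59.2)
p,r,o=pose()
for n,c in(("w",w),("s",s)): print(n,"tip",proj(c,p+r@[0,0,.182]),"btn",proj(c,[.4332,-.3268,.213]))
```

```text
from [ 0.4409 -0.3172  0.4135] [-1.7999e+02 -1.0000e-02  6.0140e+01] shift cm [-1.22 -0.19  1.35] twist z 0.94 F [ 0.4  -1.32  0.48] t 5.55
w tip [280.65853212 254.04125614] btn [277.73952418 258.12943936]
s tip [211.45023795 198.43290639] btn [208.51876564 202.62575364]
```

View pics/c3.png

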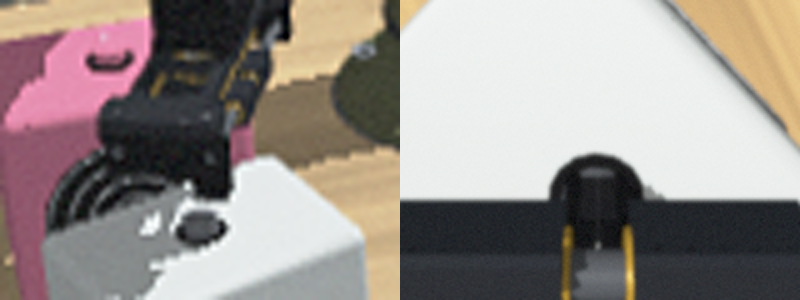

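The wrist crop shows the surround's far edge at (278.5,227.5), centred on column 278. The scene crop shows the button at (210.2,205.6).

Run:
```python
from h import *
w=env.read_camera("wrist");s=env.read_camera("scene");t=env.read_camera("top")
e=ray(w,(278.3,227.5),.203); p,r,o=pose(); print("edge",e,"centre",e-r[:,0]*.0175)
for z in(.203,.208,.213):print(z,"scene",ray(s,(210.2,205.6),z),"top",ray(t,(368.4,230),z))
```

```text
edge [ 0.44349405 -0.31139689  0.203     ] centre [ 0.43476469 -0.32656423  0.20299864]
0.203 scene [ 0.43743328 -0.32323704  0.203     ] top [ 0.43461499 -0.32920312  0.203     ]
0.208 scene [ 0.44496998 -0.3247099   0.208     ] top [ 0.4338939  -0.32800511  0.208     ]
0.213 scene [ 0.45250667 -0.32618276  0.213     ] top [ 0.43317281 -0.3268071   0.213     ]
```

Emit:
servo_tool(
  plan=[
    {"xyz": [-1.1,0,0],"twist": [0,0,0],"jaw": 1},
    {"xyz": [-1.1,0,0.8],"twist": [0,0,0],"jaw": 1},
    {"xyz": [-1.1,0,1.4],"twist": [0,0,0],"jaw": 1},
    {"xyz": [-1.1,0,1.7],"twist": [0,0,0],"jaw": 1},
    {"xyz": [-1.1,0,1.9],"twist": [0,0,0],"jaw": 1},
    {"xyz": [-1.1,0,2.05],"twist": [0,0,0],"jaw": 1},
    {"xyz": [-1.1,0,2.2],"twist": [0,0,0],"jaw": 1},
    {"xyz": [-1.1,0,2.3],"twist": [0,0,0],"jaw": 1},
    {"xyz": [-1.1,0,2.35],"twist": [0,0,0],"jaw": 1},
    {"xyz": [-1.1,0,2.35],"twist": [0,0,0],"jaw": 1},
  ],
)

```text
time_s: 6.53
tool_pos: [0.4343, -0.3281, 0.39]
tool_rot: [-180.0, -0.0, 60.0]
force: [-1.8, 0.7, 3.2]
grip_width: 0.0007
grasp_force: 1.0
```

Emit:
servo_tool(
  plan=[
    {"xyz": [0,0,0.1],"twist": [0,0,0],"jaw": 1},
    {"xyz": [0,0,0.2],"twist": [0,0,0],"jaw": 1},
    {"xyz": [0,0,0.2],"twist": [0,0,0],"jaw": 1},
    {"xyz": [0,0,0.2],"twist": [0,0,0],"jaw": 1},
  ],
)

```text
time_s: 6.87
tool_pos: [0.4344, -0.3282, 0.3884]
tool_rot: [180.0, -0.0, 60.0]
force: [-1.5, 0.9, 3.7]
grip_width: 0.0006
grasp_force: 2.4
```

Emit:
servo_tool(
  plan=[
    {"xyz": [0,0,0.1],"twist": [0,0,0],"jaw": 1},
    {"xyz": [0,0,0.15],"twist": [0,0,0],"jaw": 1},
    {"xyz": [0,0,0.15],"twist": [0,0,0],"jaw": 1},
    {"xyz": [0,0,0.15],"twist": [0,0,0],"jaw": 1},
  ],
)

```text
time_s: 7.2
tool_pos: [0.4344, -0.3283, 0.3874]
tool_rot: [180.0, -0.0, 60.0]
force: [-3.6, 1.5, 9.6]
grip_width: 0.0005
grasp_force: 4.2
```

Emit:
servo_tool(
  plan=[
    {"xyz": [0,0,-3],"twist": [0,0,0],"jaw": 1},
    {"xyz": [0,0,-6],"twist": [0,0,0],"jaw": 1},
    {"xyz": [32.7,-9,-6],"twist": [0,0,-37],"jaw": 1},
    {"xyz": [32.7,-9,-6],"twist": [0,0,-37],"jaw": 1},
    {"xyz": [32.7,-9,-6],"twist": [0,0,-37],"jaw": 1},
    {"xyz": [32.7,-9,-6],"twist": [0,0,-37],"jaw": 1},
    {"xyz": [32.7,-9,-6],"twist": [0,0,-37],"jaw": 1},
    {"xyz": [32.7,-9,-6],"twist": [0,0,-37],"jaw": 1},
    {"xyz": [32.7,-9,-6],"twist": [0,0,-37],"jaw": 1},
    {"xyz": [32.7,-9,-6],"twist": [0,0,-37],"jaw": 1},
  ],
)

```text
time_s: 8.03
tool_pos: [0.5187, -0.0033, 0.4463]
tool_rot: [179.9, -0.1, 97.0]
force: [-0.2, -0.7, 0.2]
grip_width: 0.0004
grasp_force: 0.0
```

Run:
```python
from h import *
go(.4434,.276,.40,97)
```

```text
from [ 0.5187 -0.0033  0.4463] [ 1.7994e+02 -6.0000e-02  9.7010e+01] shift cm [28.63 -4.07  4.65] twist z 0.01 F [-0.22 -0.68  0.21] t 8.0333
```

Emit:
servo_tool(
  plan=[
    {"xyz": [23,-4,0],"twist": [0,0,0],"jaw": 1},
    {"xyz": [23,-4,0],"twist": [0,0,0],"jaw": 1},
    {"xyz": [23,-4,0],"twist": [0,0,0],"jaw": 1},
    {"xyz": [23,-4,0],"twist": [0,0,0],"jaw": 1},
    {"xyz": [23,-4,4.6],"twist": [0,0,0],"jaw": 1},
    {"xyz": [23,-4,4.6],"twist": [0,0,0],"jaw": 1},
    {"xyz": [23,-4,4.6],"twist": [0,0,0],"jaw": 1},
    {"xyz": [23,-4,4.6],"twist": [0,0,0],"jaw": 1},
    {"xyz": [23,-4,4.6],"twist": [0,0,0],"jaw": 1},
  ],
)

```text
time_s: 8.78
tool_pos: [0.4512, 0.2175, 0.4003]
tool_rot: [180.0, 0.0, 97.0]
force: [0.6, -1.1, 0.8]
grip_width: 0.0005
grasp_force: 0.0
```

Run:
```python
from h import *
import cv2
env.read_camera("wrist")
w=env.read_camera("wrist")
cv2.imwrite("pics/c4.png",cv2.resize(w["img"][50:275,130:430,::-1],(800,600),interpolation=cv2.INTER_CUBIC))
np.savez("w2.npz",**{k:w[k] for k in("camera_matrix","R","t")})
go(.4434,.276,.30,97)
```

```text
from [0.4518 0.2165 0.4012] [ 1.7991e+02 -3.0000e-02  9.6830e+01] shift cm [ 6.   -0.15 10.13] twist z -0.17 F [ 0.51 -0.25 -0.81] t 8.8833
```

View pics/c4.png

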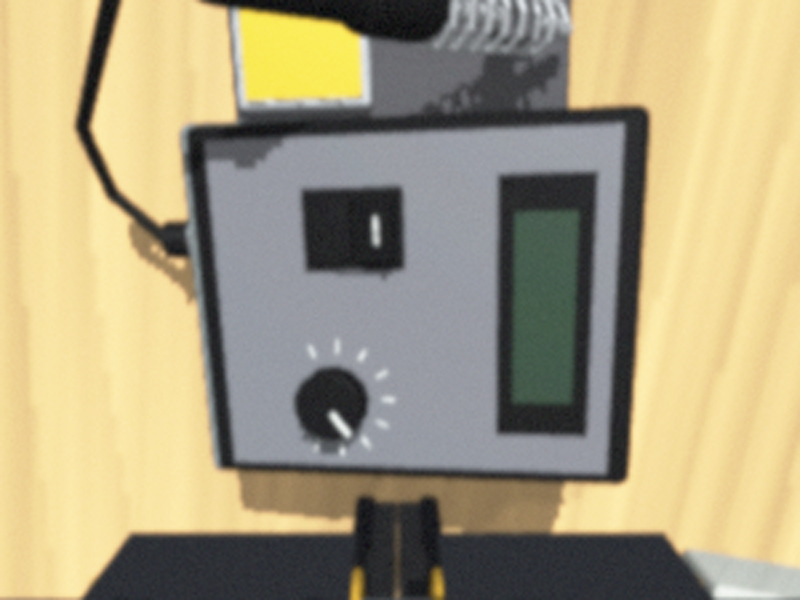

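The view is clear. The rocker surround is centred on crop (353,229), which is pixel (262.4,135.9), and the white line is at pixel (271,136.6).

Run:
```python
from h import *
w=np.load("w2.npz"); w={k:w[k] for k in w}
for z in (.091,.094): print("mid",ray(w,(262.4,135.9),z))
print("line",ray(w,(271,136.6),.097)); print(ray(w,(243.6+0,135.9),.091),ray(w,(281.5,135.9),.091))
p,r,o=pose();print(r[:,0],r[:,1])
```

```text
mid [0.42898691 0.27737976 0.091     ]
mid [0.42912297 0.27757443 0.094     ]
line [0.43743757 0.27809566 0.097     ]
[0.41089269 0.27521302 0.091     ] [0.44737277 0.27958141 0.091     ]
[-1.18842743e-01  9.92912968e-01  4.89585332e-04] [0.99291202 0.11884187 0.00152913]
```

Emit:
servo_tool(
  plan=[
    {"xyz": [6.2,0,0],"twist": [0,0,0],"jaw": 1},
    {"xyz": [6.2,0,0],"twist": [0,0,0],"jaw": 1},
    {"xyz": [6.2,0,2],"twist": [0,0,0],"jaw": 1},
    {"xyz": [6.2,0,5],"twist": [0,0,0],"jaw": 1},
    {"xyz": [6.2,0,8],"twist": [0,0,0],"jaw": 1},
    {"xyz": [6.2,0,10],"twist": [0,0,0],"jaw": 1},
    {"xyz": [6.2,0,11],"twist": [0,0,0],"jaw": 1},
    {"xyz": [6.2,0,11],"twist": [0,0,0],"jaw": 1},
    {"xyz": [6.2,0,11],"twist": [0,0,0],"jaw": 1},
  ],
)

```text
time_s: 9.63
tool_pos: [0.4443, 0.2789, 0.2914]
tool_rot: [179.9, -0.0, 96.9]
force: [0.0, -0.1, 0.1]
grip_width: 0.0006
grasp_force: 0.0
```

Emit:
servo_tool(
  plan=[
    {"xyz": [0,0,0.4],"twist": [0,0,0],"jaw": 1},
    {"xyz": [0,0,0.7],"twist": [0,0,0],"jaw": 1},
    {"xyz": [0,0,0.9],"twist": [0,0,0],"jaw": 1},
    {"xyz": [0,0,1.1],"twist": [0,0,0],"jaw": 1},
    {"xyz": [0,0,1.2],"twist": [0,0,0],"jaw": 1},
    {"xyz": [0,0,1.3],"twist": [0,0,0],"jaw": 1},
    {"xyz": [0,0,1.3],"twist": [0,0,0],"jaw": 1},
    {"xyz": [0,0,1.3],"twist": [0,0,0],"jaw": 1},
  ],
)

```text
time_s: 10.3
tool_pos: [0.4437, 0.2795, 0.2778]
tool_rot: [180.0, -0.0, 97.0]
force: [0.3, -0.5, 1.5]
grip_width: 0.0005
grasp_force: 1.2
```

Emit:
servo_tool(
  plan=[
    {"xyz": [0,0,0.1],"twist": [0,0,0],"jaw": 1},
    {"xyz": [0,0,0.2],"twist": [0,0,0],"jaw": 1},
    {"xyz": [0,0,0.2],"twist": [0,0,0],"jaw": 1},
    {"xyz": [0,0,0.2],"twist": [0,0,0],"jaw": 1},
  ],
)

```text
time_s: 10.63
tool_pos: [0.4436, 0.2795, 0.2757]
tool_rot: [180.0, -0.0, 97.0]
force: [2.3, 0.4, 4.2]
grip_width: 0.0005
grasp_force: 1.7
```

Emit:
servo_tool(
  plan=[
    {"xyz": [0,0,0.1],"twist": [0,0,0],"jaw": 1},
    {"xyz": [0,0,0.15],"twist": [0,0,0],"jaw": 1},
    {"xyz": [0,0,0.15],"twist": [0,0,0],"jaw": 1},
    {"xyz": [0,0,0.15],"twist": [0,0,0],"jaw": 1},
  ],
)

```text
time_s: 10.97
tool_pos: [0.4437, 0.2795, 0.2747]
tool_rot: [180.0, -0.0, 97.0]
force: [1.4, -1.1, 7.0]
grip_width: 0.0005
grasp_force: 3.4
```

Seated. I'll lift clear and verify.

Emit:
servo_tool(
  plan=[
    {"xyz": [0,0,-3],"twist": [0,0,0],"jaw": 1},
    {"xyz": [0,0,-6],"twist": [0,0,0],"jaw": 1},
    {"xyz": [0,0,-10],"twist": [0,0,0],"jaw": 1},
    {"xyz": [0,0,-14],"twist": [0,0,0],"jaw": 1},
    {"xyz": [-6,0,-14],"twist": [0,0,0],"jaw": 1},
    {"xyz": [-6,0,-14],"twist": [0,0,0],"jaw": 1},
    {"xyz": [-6,0,-14],"twist": [0,0,0],"jaw": 1},
    {"xyz": [-6,0,-14],"twist": [0,0,0],"jaw": 1},
  ],
)

```text
time_s: 11.63
tool_pos: [0.4503, 0.2186, 0.4132]
tool_rot: [-179.9, 0.0, 96.8]
force: [0.4, 1.9, -0.9]
grip_width: 0.0004
grasp_force: 0.0
```

Run:
```python
from h import *
import cv2
env.read_camera("wrist")
w=env.read_camera("wrist")["img"][:,:,::-1];s=env.read_camera("scene")["img"][:,:,::-1];t=env.read_camera("top")["img"][:,:,::-1]
s0=cv2.imread("pics/scene0.png");t0=cv2.imread("pics/top0.png")
f=lambda im,x,y,a,b:cv2.resize(im[y:y+b,x:x+a],(400,300),interpolation=cv2.INTER_CUBIC)
L=lambda a,b:np.vstack([cv2.resize(a,(400,150),interpolation=cv2.INTER_CUBIC),cv2.resize(b,(400,150),interpolation=cv2.INTER_CUBIC)])
cv2.imwrite("pics/c5.png",np.vstack([np.hstack([f(w,190,80,160,120),f(t,0,0,560,420)]),np.hstack([L(s0[240:265,300:367],s[240:265,300:367]),L(s0[195:220,178:245],s[195:220,178:245])])]))
print(env.get_obs()["force"],env.get_obs()["tool_pos"])
```

```text
[-0.01566184 -0.37949535  0.71758908] [0.45008163 0.22101157 0.41315428]
```

View pics/c5.png

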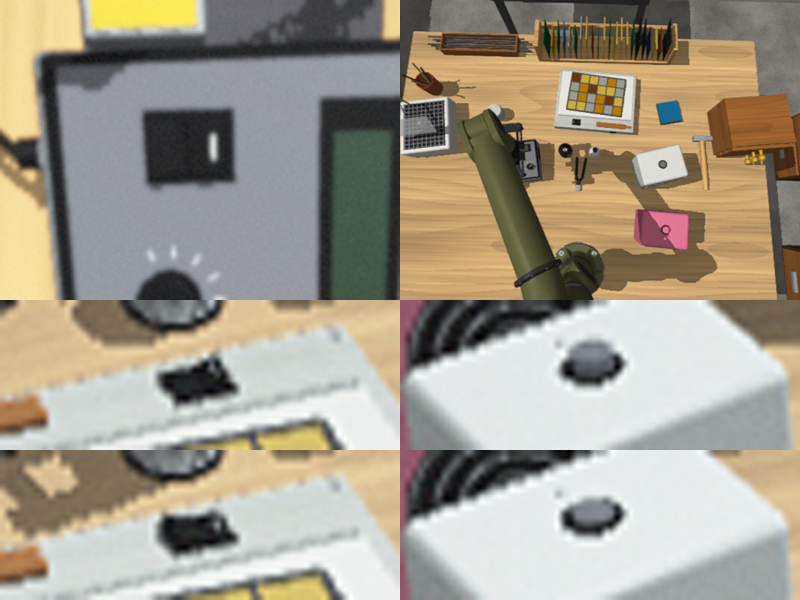

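The before and after crops show the light box rocker tipped and the extractor button clearly lower. The station rocker's line has shifted outward, so that half is level, and nothing else has moved.

```bash
python3 -c "
from cell import env
print(env.sign_off())"
```

```text
the job is handed in; nothing more can be done
None
```

I switched on the light box, then the fume extractor, then the soldering station, and handed the job in at about 12 s of the 54 s allowed; the last pictures showed all three switches down and nothing else visibly moved, and the hand-in returned no verdict.

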